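Put the hair clip away in the pop-up case

TASK

Put the black hair clip away: press the thumb button of the blue-grey case so that its sprung lid pops fully open, set the clip inside, then swing the lid over and press it down until the latch snaps and it stays shut. Use no more force than the latch needs, as the case is thin plastic and stands loose on the shelf: keep it where it is, and leave the soap pump, cup, ring dish and mirror alone.

Things in the scene. Friction and masses are not known exactly. Their poses are not given: they have to be found in the camera images.
- case: Blue-grey plastic hair-clip case, 142 (x) x 160 (y) x 66 mm high plus the lid, about 0.6 kg, loose on rubber feet. Origin on its underside, 74 mm behind its front (-x, coral button) and 68 mm before its back (+x, lid hinge); z up. Walls 3 mm, inner floor at z = 6 mm; front ledge x = -74 to -45 mm, top at z = 58 mm. Thin plastic: a push of the robot above 12 N on case, lid or button cracks it.
- opening (a point): Centre of the mouth of the hold, at rim height (case frame x = +11, y = 0, z = 66 mm). The hold is open 53 mm to the front and back and 77 mm to each side of it.
- lid (a joint): Lid angle, rad: about 0 shut and latched, 1.75 fully open (leaning 10 degrees back past upright, its edge 176 mm above the case's underside). A damped spring lifts it once the latch lets go (under 1 s) and keeps pushing it open, about 1 N at the front edge, so it must be followed down, pushed on its outer face, and held until the latch catches; let go earlier, it springs up again.
- lid_hinge (a point): Middle of the lid's hinge axis (case frame x = +66, y = 0, z = 69 mm), turning with the lid: y is the hinge line, the plate reaches along -x, +z is its outward normal (up when shut). The lid is a plate 108 mm from hinge to front edge, 158 mm wide, 6 mm thick, its outer face 3 mm from the axis, a mirror inside.
- lid_edge (a point): Middle of the lid's front edge, on the outer face. A lip stands 4 mm out from it; the catch's nose, just in front, reaches over the lip. Closing, the lip meets the nose at about 0.06 rad, pushes it aside against the button's spring (5 to 7 N pressed 10 to 15 mm behind this point) and snaps under it as the lid comes flush; the lid then stands solid on the rim.
- latch (a joint): Travel of the coral thumb button, m: 0 at rest, 0.0031 at its stop. It is 19 mm front to back, 30 mm wide, its middle at case x = -63.5, y = 0; its top is 77 mm above the case's underside, give or take 2 mm (the cap is screwed on its stem). Pressed straight down it draws a steel catch off the lid's lip and frees the lid at about 2.8 mm (2 N at first, 4 N there); the stop is hard.
- shelf: White acrylic shelf on which all of these stand, 400 (x) x 1140 (y) mm, its top about 30 to 42 mm above the work surface, 42 mm above this origin.
- clip: Black claw hair clip, 58 mm long (x), 34 mm wide (y), 50 mm high, 35 g, rigid here, standing on its teeth. Origin: centre of its underside. Flat sides from z = 13 to 30 mm, 34 mm apart: grip across y. Thumb wings and a steel spring on top.
- pump: Chrome soap pump, 66 mm across, 170 mm high, spout along its +x. Origin: centre of its underside.
- cup: Turquoise plastic tooth cup, 72 mm across the rim, 95 mm high, with two toothbrushes up to 180 mm. Origin: centre of its underside.
- dish: White ceramic ring dish, 92 mm across, 18 mm high, with two rings lying in it. Origin: centre of its underside.
- mirror: Round mirror, 160 mm across, on a steel stand with a 110 mm foot, 265 mm high. Origin: centre of its underside.
Not all that is in view belongs to the job. There is more than one size of the clip; the job needs the middle-sized.

How it is judged:
By the outcome, as a careful person would: the job done as asked, in the order asked, and still so for the second after the job is handed in, with the robot touching nothing.
It also fails if it takes over 72 s, if anything falls off the work surface, if the arm or the gripper's body presses on something with over 40 N, if the wrist force passes 120 N, or if a joint passes its speed limit or range.

ROBOT

A 6-joint arm with a two-finger parallel gripper is mounted at the origin on the work surface. World frame = base frame: x ahead of the robot, y to its left, z up, the work surface at z = 0. Lengths are in mm, angles in rad, forces in N, time in s.
With the tool pointing down it reaches from about 275 to 1000 mm from the base axis. Payload 8.4 kg.
Tool frame: the origin (TCP) lies midway between the tips of the shut fingers; the grasp point (between the pads) lies 19 mm behind it (r.grip_point_offset is the distance from the TCP to the grasp point, in mm); z points along the fingers, x is the direction in which the jaws open and shut, and the axes are right-handed (so a half turn about z gives the same grasp; the last joint's range is limited). The gripper opens to 85 mm and grips with 20 to 120 N. Pads are 22 mm wide; open, the fingers measure 114 mm over their backs; the gripper's body (76 mm by 85 mm) begins 54 mm behind the grasp point. The pads swing forward as they close: fully open they stand 13 mm farther back than shut.
Start: joints at [-1.331, 0.353, 1.633, -0, 1.155, -0.002], TCP at [149.655, -606.821, 231.281] pointing down, gripper open.
Joint ranges: [-2.63, 2.63], [-0.92, 2.1], [0.06, 2.66], [-1.3, 4.44], [0, 2.69], [-3.02, 3.02]. Speed limits (rad/s): [2.22, 2.22, 2.79, 3.14, 3.14, 3.14].

INTERFACE

Orientations are given as [roll, pitch, yaw] about the fixed x, y, z axes, in that order (R = Rz(yaw) Ry(pitch) Rx(roll)).
In Python, from rig import monitor, vision, sign_off, r gives the robot as it stands.
- The arm moves only by the shell command python3 -m inch 'ROWS' [FORCE]. ROWS is JSON, a list of rows, each an object with "dp": the shift along the tool's x, y, z in mm, a list of three; "angular": the turn, a rotation vector about the tool's x, y, z in rad, a list of three; "fingers": the closure in counts, from 0 (fully open) to 255 (shut). A call has 1 to 12 rows; each row is the pose to reach, as a shift and turn from the pose commanded when the call began, along the tool's axes at that moment; what a row does not reach only later rows make up. A row lasts 1/12 s, in which the tool goes at most 41.7 mm and 7.16 degrees, less where a joint would pass 70% of its speed; a pose out of reach is approached as far as the arm can. A call with a gripper value outside its range is refused whole. The fingers move at their own pace and stop on an object; FORCE is the grip in N (left out, the last holds). Time passes only in rows, so rows that repeat a pose let the fingers close. It gives the time, the measured TCP pose, the force and the opening at its end, in the units of the state.
- monitor.sense(): the state, without advancing time (a new reading comes with each control period).
- vision.grab_frame(name): name is "scene" or "top" or "wrist"; returns (picture, depth): 400x640x3 uint8, blue, green, red; 400x640 float32, mm along the optical axis (not along the pixel's ray), 0 where there is no reading.
- vision.camera_params(name): a dict with "fx", "fy", "cx", "cy" (pixels), "R" (3x3) and "t" (3): a world point X has camera coordinates R X + t. Camera axes: x right, y down, z forward; pixel columns grow to the right and rows downward; lengths in mm; the calibration is good to about 2 mm. A picture is of the moment at which its call begins: read the wrist's pose just before it. camera_params takes no time and is no camera call; for the wrist camera it gives the pose at the moment of the call.
- sign_off(): hands the job in, once; it reports no verdict.
The state is a dict: "clock": time; "qpos": joint angles; "qvel": joint speeds; "joint_efforts": joint torques, N m; "eef_pos": TCP position; "tcp_rot": TCP orientation; "contact_force": force on the tool from outside, world axes, zero at the start; "wrist_torque": the same for the moment, N m; "opening": opening from 0.0 (shut) to 1.0 (fully open).
Only numpy, scipy, OpenCV 4.12 (cv2) and the standard library are available. Lean on these libraries where they do the work, as an engineer would, in place of code of your own. Each camera call takes 0.05 s, during which the arm holds its last target.

## Working session

There is one attempt and no reset: what is moved stays moved. The work goes in short steps, Python scripts to look and compute and a shell command to move; the robot and the scene stay as the last step left them, time stands still between calls to the robot, and variables do not carry over. Pictures are saved under pics/ and viewed, and the job is handed in when it is done.

```bash
ls; mkdir -p pics; cat > h.py <<'E'
import numpy as np, cv2
from rig import monitor, vision, r
def grab(n):
    P=vision.camera_params(n); im,d=vision.grab_frame(n); return np.array(im),np.array(d),P
def unproj(P,u,v,d):
    c=np.array([(u-P['cx'])/P['fx']*d,(v-P['cy'])/P['fy']*d,d]); return np.array(P['R']).T@(c-np.array(P['t']))
def plane(P,u,v,z):
    R=np.array(P['R']); t=np.array(P['t']); o=-R.T@t
    k=R.T@np.array([(u-P['cx'])/P['fx'],(v-P['cy'])/P['fy'],1.]); return o+k*(z-o[2])/k[2]
def proj(P,X):
    c=np.array(P['R'])@np.array(X)+np.array(P['t']); return np.array([P['fx']*c[0]/c[2]+P['cx'],P['fy']*c[1]/c[2]+P['cy']])
E
python3 - <<'E'
from h import *
print(monitor.sense())
import pickle
for n in ("scene","top","wrist"):
    im,d,P=grab(n); cv2.imwrite(f"pics/{n}0.png",im); pickle.dump((im,d,P),open(f"{n}0.pkl","wb")); print(n,P)
E
```

```text
pics
{'clock': 0.0, 'qpos': array([-1.33140409e+00,  3.53645246e-01,  1.63413748e+00, -9.95615115e-06,
        1.15522699e+00, -2.44142048e-03]), 'qvel': array([-4.32419066e-04, -2.21148838e-07,  1.60059991e-03,  5.51682791e-04,
        1.13176171e-03, -1.20587029e-03]), 'joint_efforts': array([-2.03085765e-03, -6.05260062e+01, -3.42068946e+01, -9.49289961e-05,
        9.60917008e-03, -8.46439411e-05]), 'eef_pos': array([ 149.53338121, -606.34638065,  230.56207573]), 'tcp_rot': array([ 3.14158701e+00,  1.41708259e-03, -1.32895865e+00]), 'contact_force': array([-0.74127222, -0.44642415,  0.1880612 ]), 'wrist_torque': array([-0.02394223, -0.02571116,  0.01013111]), 'opening': 1.0004576645757806}
scene {'fx': 396.0256930531803, 'fy': 396.0256930531803, 'cx': 314.150427457403, 'cy': 203.90893001569614, 'R': array([[-0.14165126,  0.9897304 ,  0.01920049],
       [ 0.58081747,  0.09880249, -0.80801556],
       [-0.80161461, -0.10330444, -0.5888482 ]]), 't': array([ 161.85865726, -224.17574229, 1638.32953984])}
top {'fx': 394.0967843739705, 'fy': 394.0967843739705, 'cx': 321.2940551219553, 'cy': 198.65835569874255, 'R': array([[ 0.01085631, -0.99986059, -0.01268589],
       [-0.98746481, -0.00872217, -0.15759815],
       [ 0.15746553,  0.0142378 , -0.98742184]]), 't': array([-76.50540464, 538.08965098, 962.96386704])}
wrist {'fx': 316.5218205635358, 'fy': 316.5218205635358, 'cx': 322.286753646504, 'cy': 198.86770167999765, 'R': array([[ 2.38863489e-01, -9.71052910e-01,  6.92283872e-04],
       [-9.28332804e-01, -2.28145777e-01,  2.93509302e-01],
       [-2.84855120e-01, -7.07513258e-02, -9.55955967e-01]]), 't': array([-625.0169256 ,  -37.03874328,  378.76391681])}
```

View pics/scene0.png

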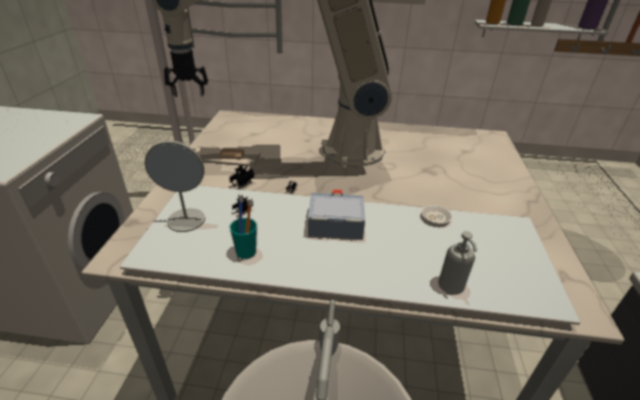

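View pics/top0.png

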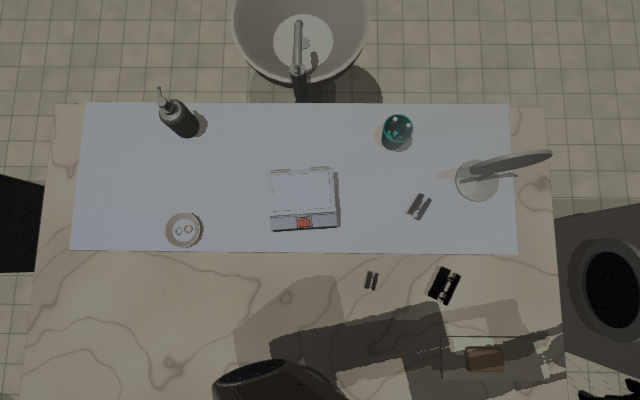

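View pics/wrist0.png

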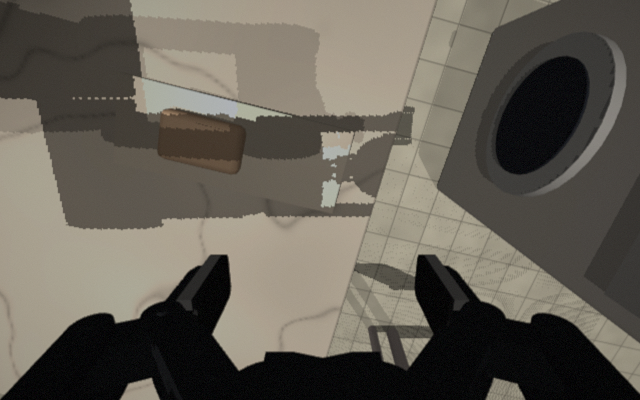

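Scene view: case at (336,216), cup at (244,238), mirror at (180,190), pump at (457,265), dish at (436,216). Clip candidates in the top view are (420,207) on the shelf, (371,281) small on the table and (445,286) large on the table. I expect the shelf one to be the middle size, so I'll measure all three.

```bash
python3 - <<'E'
from h import *
import pickle
im,d,P=pickle.load(open("top0.pkl","rb"))
g=im.max(2)
print("shelf z",[unproj(P,u,v,d[v,u])[2].round(1) for u,v in ((120,180),(350,130),(360,230),(480,230))])
print("table z",[unproj(P,u,v,d[v,u])[2].round(1) for u,v in ((150,300),(410,275))])
for (u,v),zb in zip(((420,207),(371,281),(445,286)),(42,0,0)):
    # points elevated
    pts=[];
    for y in range(v-28,v+29):
        for x in range(u-28,u+29):
            if d[y,x]>0:
                X=unproj(P,x,y,d[y,x])
                if X[2]>zb+8 and X[2]<zb+90: pts.append(X)
    pts=np.array(pts)
    if len(pts): 
        rc=cv2.minAreaRect(pts[:,:2].astype(np.float32)); print((u,v),len(pts),rc,pts[:,2].max())
    m=np.zeros(g.shape,np.uint8); m[v-28:v+29,u-28:u+29]=(g[v-28:v+29,u-28:u+29]<70)*255
    n,l,s,c=cv2.connectedComponentsWithStats(m); print(s[1:][s[1:,4]>20])
c1=cv2.resize(im[150:310,250:470],None,fx=3.6,fy=3.6,interpolation=cv2.INTER_CUBIC); cv2.imwrite("pics/crop1.png",np.clip(c1*1.5,0,255))
# case lid pts
pts=np.array([[x,y,*unproj(P,x,y,d[y,x])] for y in range(155,245) for x in range(255,350) if d[y,x]>0])
hi=pts[pts[:,4]>80]; print(len(hi),np.percentile(hi[:,4],[1,10,50,90,99]),cv2.minAreaRect(hi[:,2:4].astype(np.float32)))
E
```

```text
shelf z [np.float64(32.5), np.float64(31.0), np.float64(33.4), np.float64(1034.7)]
table z [np.float64(2.2), np.float64(-1.4)]
(420, 207) 280 ((519.0850830078125, -315.64849853515625), (35.04412841796875, 57.91990661621094), 58.383670806884766) 85.71771641201062
[[408 194  16  20 119]
 [417 199  14  21  75]]
(371, 281) 184 ((358.77935791015625, -221.06854248046875), (89.29727935791016, 95.20271301269531), 0.5687904357910156) 39.5522438914345
[[365 272  13  18 133]]
(445, 286) 614 ((324.7303466796875, -378.1027526855469), (49.249969482421875, 79.7014389038086), 62.55133056640625) 72.91431501465668
[[428 267  33  38 647]
 [430 312  11   3  24]]
3916 [ 87.23743498  90.36352209 104.26922612 107.03313089 110.20600076] ((532.815185546875, -24.542861938476562), (144.40196228027344, 160.33168029785156), 4.332624435424805)[ WARN:0@0.816] global loadsave.cpp:1063 imwrite_ Unsupported depth image for selected encoder is fallbacked to CV_8U.
```

View pics/crop1.png

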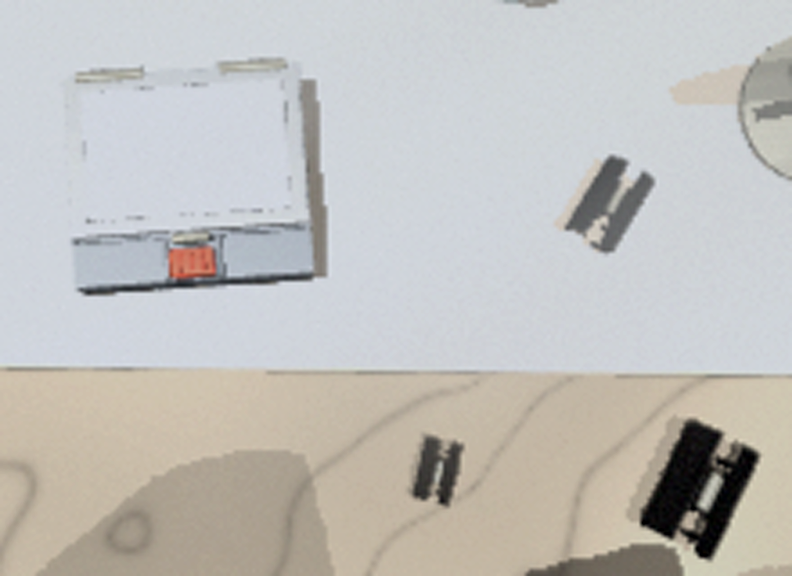

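The shelf clip measures 35 x 58 mm in plan with its top near 83 mm, so it is the middle-sized one at top pixel (420,207). The small one is at (371,281) and the large one (49 x 80 mm) at (445,286). Next I'll work out the case pose in more detail.

```bash
python3 - <<'E'
from h import *
import pickle
for n in ("top","scene"):
    im,d,P=pickle.load(open(n+"0.pkl","rb"))
    hsv=cv2.cvtColor(im,cv2.COLOR_BGR2HSV)
    m=((hsv[...,0]<12)|(hsv[...,0]>172))&(hsv[...,1]>120)&(hsv[...,2]>60)
    k,l,s,c=cv2.connectedComponentsWithStats(m.astype(np.uint8))
    for i in range(1,k):
        if s[i,4]>15: print(n,s[i],c[i],plane(P,*c[i],109.5).round(1))
im,d,P=pickle.load(open("top0.pkl","rb"))
Pw=pickle.load(open("wrist0.pkl","rb"))[2]
C=-np.array(Pw['R']).T@Pw['t']; print("cam world",C, "rel tcp",C-[149.5,-606.3,230.6])
ys,xs=np.mgrid[150:245,250:350]
X=np.array([unproj(P,x,y,d[y,x]) for x,y in zip(xs.ravel(),ys.ravel())])
for a,b in ((99,125),(80,97)):
    s=X[(X[:,2]>a)&(X[:,2]<b)&(abs(X[:,0]-533)<90)]; print(a,len(s),np.median(s[:,2]),cv2.minAreaRect(s[:,:2].astype(np.float32)),s.min(0),s.max(0))
sh=X[(X[:,2]<50)];print("shelf",np.median(sh[:,2]))
print(r.grip_point_offset)
E
```

```text
top [297 219  13   8  91] [302.78021978 222.72527473] [470.3 -29.2 109.5]
scene [630  24  10  18  19] [634.36842105  32.05263158] [-2053.5  2002.1   109.5]
scene [333 190   9   4  28] [337.10714286 191.07142857] [476.3 -27.5 109.5]
cam world [ 222.80228433 -588.57668806  373.38553112] rel tcp [ 73.30228433  17.72331194 142.78553112]
99 3140 104.89453805108175 ((533.352294921875, -24.60517120361328), (143.3402557373047, 159.2720489501953), 4.332624435424805) [ 460.8294931  -105.03245243   99.00708683] [609.62329493  57.76873053 113.25368761]
80 748 90.24225498963146 ((532.3900756835938, -24.571815490722656), (143.41500854492188, 160.51126098632812), 4.572421550750732) [ 456.22087287 -107.96332836   80.07488891] [609.55656731  53.66952741  96.96968383]
shelf 32.18036361842367
18.700000000000003
```

```bash
cat >> h.py <<'E'
from scipy.spatial.transform import Rotation as Ro
YAW=np.radians(4.4); CO=np.array([536.,-24.4,32.2])
def case(x,y,z):
    c,s=np.cos(YAW),np.sin(YAW); return CO+np.array([c*x-s*y,s*x+c*y,z])
def uncase(p):
    q=np.array(p)-CO; c,s=np.cos(YAW),np.sin(YAW); return np.array([c*q[0]+s*q[1],-s*q[0]+c*q[1],q[2]])
def togo(p,yaw,rp=(np.pi,0)):
    S=monitor.sense(); R0=Ro.from_euler('xyz',S['tcp_rot']); R1=Ro.from_euler('xyz',[rp[0],rp[1],yaw])
    print("dp",(R0.inv().apply(np.array(p)-S['eef_pos'])).round(1),"ang",(R0.inv()*R1).as_rotvec().round(4))
def st():
    S=monitor.sense(); print('t',round(S['clock'],2),S['eef_pos'].round(2),S['tcp_rot'].round(4),'F',S['contact_force'].round(2),'op',round(S['opening'],3),'case',uncase(S['eef_pos']).round(1),'q',S['qpos'].round(2))
E
python3 - <<'E'
from h import *
st(); p=case(-66,0,160); print(p); togo(p,YAW+np.pi/2)
E
```

```text
t 0.15 [ 149.56 -606.48  230.72] [-3.1416e+00  1.1000e-03 -1.3290e+00] F [0.28 1.35 0.19] op 0.999 case [-430.  -550.7  198.5] q [-1.33  0.35  1.63 -0.    1.16 -0.  ]
[470.19451835 -29.46345586 192.2       ]
dp [-483.4 -449.5   39. ] ang [-1.6000e-03  1.0000e-04 -2.9766e+00]
```

```bash
python3 -m inch '[{"dp":[-240,-225,0],"angular":[0,0,-1.45],"fingers":255},{"dp":[-240,-225,0],"angular":[0,0,-1.45],"fingers":255},{"dp":[-240,-225,0],"angular":[0,0,-1.45],"fingers":255},{"dp":[-240,-225,0],"angular":[0,0,-1.45],"fingers":255},{"dp":[-240,-225,0],"angular":[0,0,-1.45],"fingers":255},{"dp":[-240,-225,0],"angular":[0,0,-1.45],"fingers":255},{"dp":[-240,-225,0],"angular":[0,0,-1.45],"fingers":255},{"dp":[-240,-225,0],"angular":[0,0,-1.45],"fingers":255},{"dp":[-480,-450,0],"angular":[0,0,-1.45],"fingers":255},{"dp":[-480,-450,0],"angular":[0,0,-1.45],"fingers":255},{"dp":[-480,-450,0],"angular":[0,0,-1.45],"fingers":255},{"dp":[-480,-450,0],"angular":[0,0,-1.45],"fingers":255}]' 20; python3 - <<'E'
from h import *
st(); p=case(-66,0,160); togo(p,YAW+np.pi/2)
E
```

```text
clock: 1.15
eef_pos: [392.6, -172.7, 231.4]
tcp_rot: [3.141, -0.0, 0.128]
contact_force: [0.6, -1.2, 0.1]
opening: -0.004
t 1.15 [ 392.63 -172.66  231.42] [ 3.1414e+00 -4.0000e-04  1.2760e-01] F [ 0.63 -1.23  0.09] op -0.004 case [-154.3 -136.8  199.2] q [-0.42  0.04  2.03 -0.    1.07 -0.55]
dp [  95.1 -132.2   39.2] ang [ 5.00e-04 -1.00e-04 -1.52e+00]
```

```bash
python3 -m inch '[{"dp":[95,-132,39],"angular":[0,0,-1.52],"fingers":255},{"dp":[95,-132,39],"angular":[0,0,-1.52],"fingers":255},{"dp":[95,-132,39],"angular":[0,0,-1.52],"fingers":255},{"dp":[95,-132,39],"angular":[0,0,-1.52],"fingers":255},{"dp":[95,-132,39],"angular":[0,0,-1.52],"fingers":255},{"dp":[95,-132,39],"angular":[0,0,-1.52],"fingers":255},{"dp":[95,-132,39],"angular":[0,0,-1.52],"fingers":255},{"dp":[95,-132,39],"angular":[0,0,-1.52],"fingers":255},{"dp":[95,-132,39],"angular":[0,0,-1.52],"fingers":255},{"dp":[95,-132,39],"angular":[0,0,-1.52],"fingers":255},{"dp":[95,-132,39],"angular":[0,0,-1.52],"fingers":255},{"dp":[95,-132,39],"angular":[0,0,-1.52],"fingers":255}]'; python3 - <<'E'
from h import *
st(); p=case(-66,0,160); togo(p,YAW+np.pi/2)
im,d,P=grab("wrist"); cv2.imwrite("pics/w1.png",im)
import pickle; pickle.dump((im,d,P),open("w1.pkl","wb"))
hsv=cv2.cvtColor(im,cv2.COLOR_BGR2HSV)
m=((hsv[...,0]<12)|(hsv[...,0]>172))&(hsv[...,1]>120)&(hsv[...,2]>60)
k,l,s,c=cv2.connectedComponentsWithStats(m.astype(np.uint8))
for i in range(1,k):
    if s[i,4]>15: print(s[i],c[i],uncase(plane(P,*c[i],109.5)).round(1),uncase(unproj(P,*c[i],d[int(c[i][1]),int(c[i][0])])).round(1))
E
```

```text
clock: 2.15
eef_pos: [470.4, -32.0, 192.1]
tcp_rot: [-3.141, -0.0, 1.627]
contact_force: [-0.3, -0.9, -0.5]
opening: 0.001
t 2.15 [470.41 -32.02 192.13] [-3.1413e+00 -1.0000e-04  1.6273e+00] F [-0.3  -0.93 -0.52] op 0.001 case [-66.   -2.6 159.9] q [-0.07  0.16  1.99  0.    0.99 -1.7 ]
dp [ 2.6 -0.1 -0.1] ang [-0.0003 -0.0001 -0.0203]
[308 194  39  25 709] [326.95627645 205.28913963] [-66.    0.5  77.3] [-66.4   0.5  78.5]
```

View pics/w1.png

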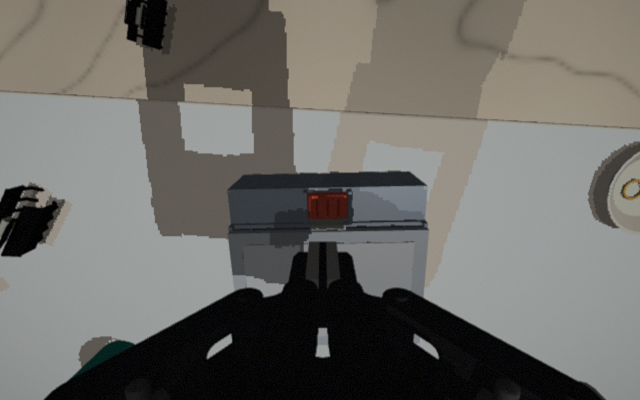

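The wrist view shows the coral button at (327,205), about where I predicted, and the lid behind it at row 232. I'll descend to just above it.

```bash
python3 -m inch '[{"dp":[2,0,20],"angular":[0,0,-0.02],"fingers":255},{"dp":[2.5,0,40],"angular":[0,0,-0.02],"fingers":255},{"dp":[2.5,0,60],"angular":[0,0,-0.02],"fingers":255},{"dp":[2.5,0,70],"angular":[0,0,-0.02],"fingers":255},{"dp":[2.5,0,75],"angular":[0,0,-0.02],"fingers":255},{"dp":[2.5,0,77],"angular":[0,0,-0.02],"fingers":255},{"dp":[2.5,0,77],"angular":[0,0,-0.02],"fingers":255},{"dp":[2.5,0,77],"angular":[0,0,-0.02],"fingers":255}]'; python3 - <<'E'
from h import *
st()
E
```

```text
clock: 2.87
eef_pos: [471.1, -29.6, 116.0]
tcp_rot: [3.141, 0.0, 1.641]
contact_force: [-0.4, -1.0, 0.8]
opening: 0.002
t 2.87 [471.05 -29.62 115.99] [3.1405e+00 2.0000e-04 1.6405e+00] F [-0.36 -0.99  0.83] op 0.002 case [-65.2  -0.2  83.8] q [-0.07  0.27  2.06 -0.    0.81 -1.71]
```

```bash
python3 -m inch '[{"dp":[0,0.5,2],"angular":[0,0,0],"fingers":255},{"dp":[0,0.5,3],"angular":[0,0,0],"fingers":255},{"dp":[0,0.5,4],"angular":[0,0,0],"fingers":255},{"dp":[0,0.5,4],"angular":[0,0,0],"fingers":255}]'|grep -E 'eef|force'; python3 -m inch '[{"dp":[0,0,0.5],"angular":[0,0,0],"fingers":255},{"dp":[0,0,1],"angular":[0,0,0],"fingers":255},{"dp":[0,0,1],"angular":[0,0,0],"fingers":255}]'|grep -E 'eef|force';python3 -m inch '[{"dp":[0,0,0.5],"angular":[0,0,0],"fingers":255},{"dp":[0,0,1],"angular":[0,0,0],"fingers":255},{"dp":[0,0,1],"angular":[0,0,0],"fingers":255}]'|grep -E 'eef|force'
```

```text
eef_pos: [471.0, -29.6, 111.4]
contact_force: [-1.0, -0.1, -0.4]
eef_pos: [470.9, -29.6, 110.2]
contact_force: [0.3, 0.4, 0.4]
eef_pos: [471.0, -29.6, 109.3]
contact_force: [-0.7, -0.2, 1.9]
```

```bash
python3 -m inch '[{"dp":[0,0,0.5],"angular":[0,0,0],"fingers":255},{"dp":[0,0,1],"angular":[0,0,0],"fingers":255},{"dp":[0,0,1],"angular":[0,0,0],"fingers":255}]'|grep -E 'eef|force';python3 -m inch '[{"dp":[0,0,0.5],"angular":[0,0,0],"fingers":255},{"dp":[0,0,0.5],"angular":[0,0,0],"fingers":255}]'|grep -E 'eef|force'
```

```text
eef_pos: [471.0, -29.5, 108.3]
contact_force: [-0.9, -0.2, 2.4]
eef_pos: [470.9, -29.6, 107.8]
contact_force: [-0.9, 0.9, 3.3]
```

```bash
python3 -m inch '[{"dp":[0,0,0.5],"angular":[0,0,0],"fingers":255},{"dp":[0,0,0.5],"angular":[0,0,0],"fingers":255}]'|grep -E 'eef|force'; python3 -m inch '[{"dp":[0,0,0.3],"angular":[0,0,0],"fingers":255},{"dp":[0,0,0.3],"angular":[0,0,0],"fingers":255}]'|grep -E 'eef|force'
```

```text
eef_pos: [470.9, -29.5, 107.3]
contact_force: [-1.2, 0.2, 3.1]
eef_pos: [471.0, -29.5, 107.0]
contact_force: [-0.5, 0.1, 2.7]
```

```bash
python3 -m inch '[{"dp":[0,0,0.3],"angular":[0,0,0],"fingers":255},{"dp":[0,0,0.3],"angular":[0,0,0],"fingers":255}]'|grep -E 'eef|force'; python3 - <<'E'
from h import *
im,d,P=grab("scene"); c=im[160:260,260:420]; cv2.imwrite("pics/s1.png",cv2.resize(c,None,fx=4,fy=4)); st()
E
```

```text
eef_pos: [471.0, -29.5, 106.9]
contact_force: [-1.2, -0.2, 6.3]
t 4.67 [470.98 -29.55 106.88] [3.1415 0.     1.641 ] F [-2.17  1.01  6.83] op -0.003 case [-65.2  -0.1  74.7] q [-0.07  0.29  2.06 -0.    0.79 -1.71]
```

View pics/s1.png

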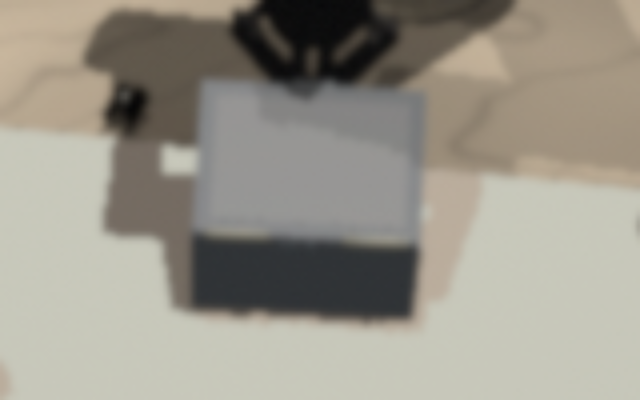

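The lid is rising in the scene crop and the force is at 6.8 N, which is the stop. I'll back off a little, wait for the lid, then rise.

```bash
python3 -m inch '[{"dp":[0,0,-0.3],"angular":[0,0,0],"fingers":255},{"dp":[0,0,-0.3],"angular":[0,0,0],"fingers":255},{"dp":[0,0,-0.3],"angular":[0,0,0],"fingers":255},{"dp":[0,0,-0.3],"angular":[0,0,0],"fingers":255},{"dp":[0,0,-0.3],"angular":[0,0,0],"fingers":255},{"dp":[0,0,-0.3],"angular":[0,0,0],"fingers":255},{"dp":[0,0,-3],"angular":[0,0,0],"fingers":255},{"dp":[0,0,-10],"angular":[0,0,0],"fingers":255},{"dp":[0,0,-25],"angular":[0,0,0],"fingers":255},{"dp":[0,0,-50],"angular":[0,0,0],"fingers":255},{"dp":[0,0,-80],"angular":[0,0,0],"fingers":255},{"dp":[0,0,-110],"angular":[0,0,0],"fingers":255}]'|grep -E 'clo|eef|force'; python3 - <<'E'
from h import *
im,d,P=grab("scene"); c=im[120:280,230:430]; cv2.imwrite("pics/s2.png",cv2.resize(c,None,fx=3,fy=3)); st()
import pickle
im,d,P=grab("top"); cv2.imwrite("pics/t2.png",im); pickle.dump((im,d,P),open("t2.pkl","wb"))
E
```

```text
clock: 5.67
eef_pos: [470.2, -29.5, 217.9]
contact_force: [0.4, -0.2, 1.2]
t 5.72 [473.48 -29.71 223.63] [3.1348e+00 9.0000e-04 1.6410e+00] F [ 1.62 -0.47  5.57] op -0.002 case [-62.7  -0.5 191.4] q [-0.07  0.12  1.96 -0.    1.06 -1.71]
```

View pics/s2.png

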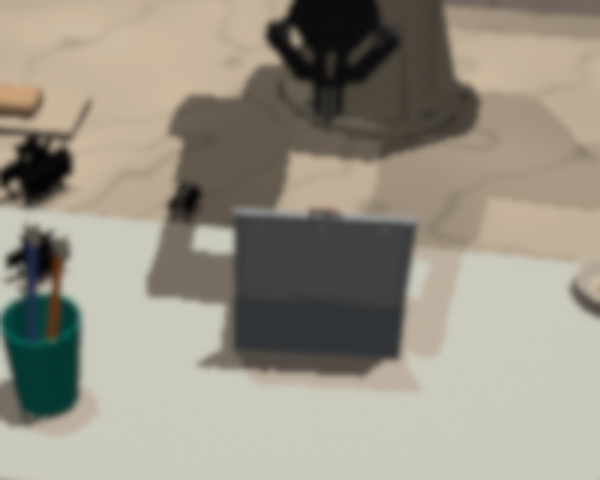

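View pics/t2.png

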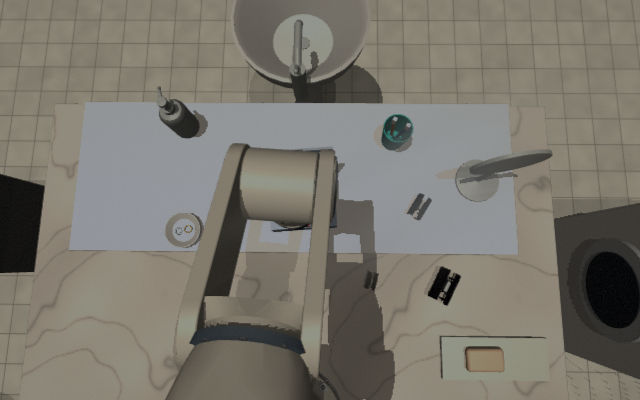

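Top view: the arm is over the case, and the clip at (420,207) and the rest are unmoved. The scene view shows the lid standing open. Next I'll check the clearance around the clip, in particular to the mirror.

```bash
python3 - <<'E'
from h import *
import pickle
im,d,P=pickle.load(open("t2.pkl","rb"))
ys,xs=np.mgrid[100:230,360:560]
X=np.array([unproj(P,x,y,d[y,x]) for x,y in zip(xs.ravel(),ys.ravel())])
for a,b,n in ((100,320,"tall"),(42,100,"low")):
    s=X[(X[:,2]>a)&(X[:,2]<b)]
    for y0 in range(-600,-150,50):
        q=s[(s[:,1]>=y0)&(s[:,1]<y0+50)]
        if len(q): print(n,y0,len(q),q.min(0).round(),q.max(0).round())
togo([519,-315.6,190],np.radians(58.4))
E
```

```text
tall -600 2 [ 601. -550.  215.] [ 601. -550.  223.]
tall -550 252 [ 593. -549.  145.] [ 604. -500.  292.]
tall -500 437 [ 585. -500.  102.] [ 601. -450.  300.]
tall -450 391 [ 577. -450.  147.] [ 593. -400.  296.]
tall -400 63 [ 576. -400.  191.] [ 585. -391.  252.]
tall -300 229 [ 663. -290.  100.] [ 734. -250.  214.]
tall -250 177 [ 664. -249.  100.] [ 735. -219.  214.]
low -550 17 [ 565. -510.   42.] [ 599. -500.   45.]
low -500 254 [ 541. -500.   42.] [ 643. -450.  100.]
low -450 78 [ 546. -450.   42.] [ 635. -424.   46.]
low -350 235 [ 486. -344.   43.] [ 552. -300.   86.]
low -300 237 [ 499. -300.   42.] [ 730. -250.  100.]
low -250 147 [ 667. -250.   42.] [ 729. -222.  100.]
dp [-288.3   25.    31.9] ang [ 0.0077 -0.0014  0.6217]
```

```bash
python3 -m inch '[{"dp":[-40,4,5],"angular":[0,0,0.1],"fingers":0},{"dp":[-80,7,10],"angular":[0,0,0.2],"fingers":0},{"dp":[-120,10,15],"angular":[0,0,0.3],"fingers":0},{"dp":[-160,14,20],"angular":[0,0,0.4],"fingers":0},{"dp":[-200,18,25],"angular":[0,0,0.5],"fingers":0},{"dp":[-240,22,30],"angular":[0.007,0,0.6],"fingers":0},{"dp":[-270,25,32],"angular":[0.007,0,0.62],"fingers":0},{"dp":[-288,25,32],"angular":[0.007,0,0.62],"fingers":0},{"dp":[-288,25,32],"angular":[0.007,0,0.62],"fingers":0},{"dp":[-288,25,32],"angular":[0.007,0,0.62],"fingers":0}]'|grep -E 'clo|eef|force|open'; python3 - <<'E'
from h import *
st()
im,d,P=grab("wrist"); cv2.imwrite("pics/w2.png",im)
import pickle; pickle.dump((im,d,P),open("w2.pkl","wb"))
E
```

```text
clock: 6.6
eef_pos: [515.5, -315.2, 184.1]
contact_force: [-0.9, -0.2, 0.7]
opening: 1.001
t 6.6 [ 515.47 -315.18  184.1 ] [-3.1336e+00  1.8000e-03  1.0204e+00] F [-0.95 -0.19  0.66] op 1.001 case [ -42.8 -288.3  151.9] q [-0.55  0.37  1.72 -0.    1.06 -1.57]
```

View pics/w2.png

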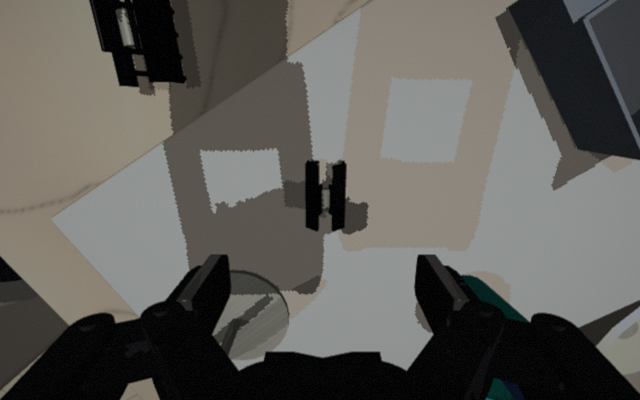

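The wrist view shows the clip at (326,195), centred and aligned between the jaws. I'll measure it.

```bash
python3 - <<'E'
from h import *
import pickle
im,d,P=pickle.load(open("w2.pkl","rb"))
ys,xs=np.mgrid[140:250,280:380]
X=np.array([unproj(P,x,y,d[y,x]) for x,y in zip(xs.ravel(),ys.ravel())])
print("shelf",np.median(X[(X[:,2]<45)][:,2]))
for a,b in ((42,95),(70,95),(42,62)):
    s=X[(X[:,2]>a)&(X[:,2]<b)]; print(a,len(s),cv2.minAreaRect(s[:,:2].astype(np.float32)),s[:,2].max())
    yaw=np.radians(58.4); ex=np.array([np.cos(yaw),np.sin(yaw)]); print("across",(s[:,:2]@ex-np.array([519,-315.6])@ex).min(),(s[:,:2]@ex-np.array([519,-315.6])@ex).max())
S=monitor.sense();togo([519,-315.6,100],np.radians(58.4))
E
```

```text
shelf 32.80477182371524
42 2141 ((519.26171875, -314.8867492675781), (35.19758987426758, 58.339927673339844), 57.8753547668457) 84.42833491211533
across -16.723812885799855 18.52545163317936
70 1061 ((519.4926147460938, -314.2879333496094), (21.44184684753418, 58.210350036621094), 58.48567199707031) 84.42833491211533
across -9.387480583423944 12.061861860541622
42 48 ((510.9725341796875, -309.6820068359375), (35.19758987426758, 38.71452331542969), 57.8753547668457) 61.99969623989891
across -16.723812885799855 18.52545163317936
dp [ 0.9  4.4 84.2] ang [-0.0081  0.0017  0.0019]
```

```bash
python3 - <<'E'
from h import *
togo([519.3,-314.9,80],np.radians(58.2));togo([519.3,-314.9,35],np.radians(58.2))
E
```

```text
dp [  1.6   4.4 104.2] ang [-0.0081  0.0017  0.0054]
dp [  1.7   4.8 149.2] ang [-0.0081  0.0017  0.0054]
```

```bash
python3 -m inch '[{"dp":[1.6,4.4,30],"angular":[-0.008,0.002,0.005],"fingers":0},{"dp":[1.6,4.4,60],"angular":[-0.008,0.002,0.005],"fingers":0},{"dp":[1.6,4.4,85],"angular":[-0.008,0.002,0.005],"fingers":0},{"dp":[1.7,4.6,105],"angular":[-0.008,0.002,0.005],"fingers":0},{"dp":[1.7,4.8,120],"angular":[-0.008,0.002,0.005],"fingers":0},{"dp":[1.7,4.8,135],"angular":[-0.008,0.002,0.005],"fingers":0},{"dp":[1.7,4.8,145],"angular":[-0.008,0.002,0.005],"fingers":0},{"dp":[1.7,4.8,149],"angular":[-0.008,0.002,0.005],"fingers":0},{"dp":[1.7,4.8,149],"angular":[-0.008,0.002,0.005],"fingers":0},{"dp":[1.7,4.8,149],"angular":[-0.008,0.002,0.005],"fingers":0}]'|grep -E 'clo|eef|rot|force|open'
```

```text
clock: 7.48
eef_pos: [520.4, -315.5, 36.3]
tcp_rot: [3.14, 0.0, 1.017]
contact_force: [0.2, -0.6, -1.3]
opening: 1.001
```

```bash
python3 -m inch '[{"dp":[0,-1,0.5],"angular":[0,0,0],"fingers":200},{"dp":[0,-1,0.5],"angular":[0,0,0],"fingers":200},{"dp":[0,-1,0.5],"angular":[0,0,0],"fingers":200},{"dp":[0,-1,0.5],"angular":[0,0,0],"fingers":200},{"dp":[0,-1,0.5],"angular":[0,0,0],"fingers":200},{"dp":[0,-1,0.5],"angular":[0,0,0],"fingers":200},{"dp":[0,-1,0.5],"angular":[0,0,0],"fingers":200},{"dp":[0,-1,0.5],"angular":[0,0,0],"fingers":200},{"dp":[0,-1,0.5],"angular":[0,0,0],"fingers":200}]' 25|grep -E 'clo|eef|rot|force|open'; python3 - <<'E'
from h import *
im,d,P=grab("wrist"); cv2.imwrite("pics/w3.png",im)
E
```

```text
clock: 8.23
eef_pos: [519.4, -315.5, 35.5]
tcp_rot: [3.14, 0.0, 1.016]
contact_force: [-1.7, 1.1, 6.1]
opening: 0.395
```

View pics/w3.png

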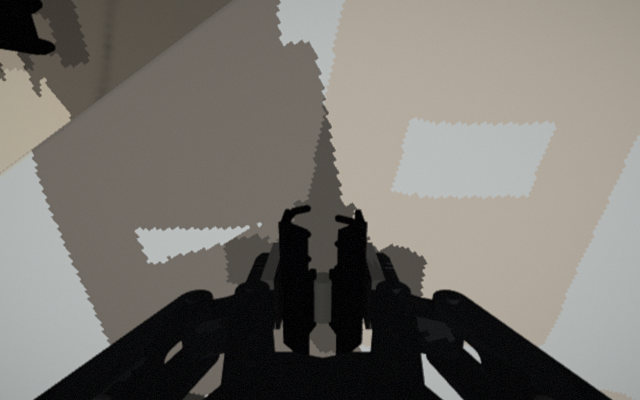

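The clip is gripped at 33.6 mm, visible between the pads around (322,280). Lifting.

```bash
python3 -m inch '[{"dp":[0,0,-10],"angular":[0,0,0],"fingers":200},{"dp":[0,0,-30],"angular":[0,0,0],"fingers":200},{"dp":[0,0,-60],"angular":[0,0,0],"fingers":200},{"dp":[0,0,-90],"angular":[0,0,0],"fingers":200},{"dp":[0,0,-115],"angular":[0,0,0],"fingers":200},{"dp":[0,0,-135],"angular":[0,0,0],"fingers":200},{"dp":[0,0,-145],"angular":[0,0,0],"fingers":200},{"dp":[0,0,-145],"angular":[0,0,0],"fingers":200},{"dp":[0,0,-145],"angular":[0,0,0],"fingers":200}]'|grep -E 'clo|eef|rot|force|open'; python3 - <<'E'
from h import *
p=case(-10,0,148);togo(p,YAW+np.pi/2)
E
```

```text
clock: 9.03
eef_pos: [518.9, -315.2, 180.0]
tcp_rot: [3.14, 0.0, 1.016]
contact_force: [-0.2, -0.2, -1.0]
opening: 0.392
dp [ 250.3 -146.7   -0.5] ang [ 1.600e-03  6.000e-04 -6.316e-01]
```

```bash
python3 -m inch '[{"dp":[25,-15,0],"angular":[0,0,-0.06],"fingers":200},{"dp":[55,-32,0],"angular":[0,0,-0.14],"fingers":200},{"dp":[85,-50,0],"angular":[0,0,-0.22],"fingers":200},{"dp":[115,-67,0],"angular":[0,0,-0.3],"fingers":200},{"dp":[145,-85,0],"angular":[0,0,-0.38],"fingers":200},{"dp":[175,-103,0],"angular":[0,0,-0.45],"fingers":200},{"dp":[205,-120,0],"angular":[0,0,-0.52],"fingers":200},{"dp":[230,-135,0],"angular":[0,0,-0.6],"fingers":200},{"dp":[245,-143,0],"angular":[0,0,-0.632],"fingers":200},{"dp":[250,-147,0],"angular":[0.002,0,-0.632],"fingers":200},{"dp":[250,-147,0],"angular":[0.002,0,-0.632],"fingers":200},{"dp":[250,-147,0],"angular":[0.002,0,-0.632],"fingers":200}]'|grep -E 'clo|eef|rot|force|open'; python3 - <<'E'
from h import *
import pickle
st()
im,d,P=grab("wrist"); cv2.imwrite("pics/w4.png",im); pickle.dump((im,d,P),open("w4.pkl","wb"))
for c in ((-74,-80,58),(-74,80,58),(-45,-80,66),(-45,80,66),(-63.5,0,77)): print(c,proj(P,case(*c)).round(1))
p=case(6,0,148);togo(p,YAW+np.pi/2)
E
```

```text
clock: 10.03
eef_pos: [525.2, -25.7, 178.9]
tcp_rot: [-3.139, 0.0, 1.648]
contact_force: [-0.1, -0.1, -1.0]
opening: 0.394
t 10.03 [525.19 -25.66 178.88] [-3.1390e+00  5.0000e-04  1.6475e+00] F [-0.08 -0.14 -1.  ] op 0.394 case [-10.9  -0.4 146.7] q [-0.05  0.26  1.89 -0.    0.99 -1.7 ]
(-74, -80, 58) [210.9 118.4]
(-74, 80, 58) [436.3 118.3]
(-45, -80, 66) [211.3 160.9]
(-45, 80, 66) [436.  160.8]
(-63.5, 0, 77) [323.6 136. ]
dp [ 0.9 16.7 -1.1] ang [-0.0021  0.0005 -0.0007]
```

View pics/w4.png

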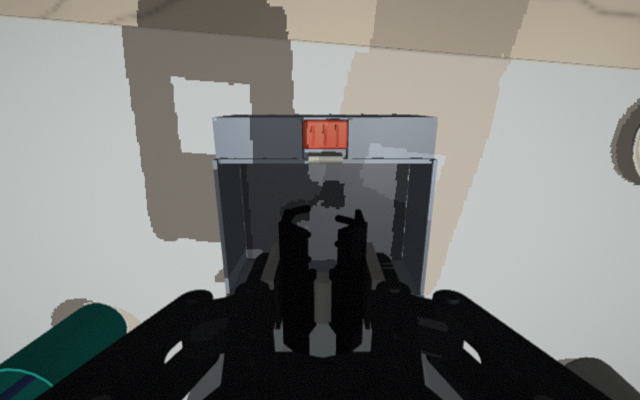

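The wrist view shows the hold open, with the clip at (322,280) centred over it. The button at (326,135) and corners match the predictions to within 3 px, so the case hasn't moved. Lowering.

```bash
python3 -m inch '[{"dp":[0.5,8,0],"angular":[-0.002,0,0],"fingers":200},{"dp":[0.5,16,0],"angular":[-0.002,0,0],"fingers":200},{"dp":[0.5,16.5,20],"angular":[-0.002,0,0],"fingers":200},{"dp":[0.5,16.5,45],"angular":[-0.002,0,0],"fingers":200},{"dp":[0.5,16.5,70],"angular":[-0.002,0,0],"fingers":200},{"dp":[0.5,16.5,90],"angular":[-0.002,0,0],"fingers":200},{"dp":[0.5,16.5,108],"angular":[-0.002,0,0],"fingers":200},{"dp":[0.5,16.5,120],"angular":[-0.002,0,0],"fingers":200},{"dp":[0.5,16.5,128],"angular":[-0.002,0,0],"fingers":200},{"dp":[0.5,16.5,131],"angular":[-0.002,0,0],"fingers":200},{"dp":[0.5,16.5,131],"angular":[-0.002,0,0],"fingers":200},{"dp":[0.5,16.5,131],"angular":[-0.002,0,0],"fingers":200}]'|grep -E 'clo|eef|rot|force|open'
```

```text
clock: 11.08
eef_pos: [542.8, -23.7, 49.5]
tcp_rot: [3.139, 0.0, 1.648]
contact_force: [0.8, 0.5, -0.3]
opening: 0.389
```

```bash
python3 -m inch '[{"dp":[0,0,2],"angular":[0.002,0,0],"fingers":200},{"dp":[0,0,4],"angular":[0.002,0,0],"fingers":200},{"dp":[0,0,6],"angular":[0.002,0,0],"fingers":200},{"dp":[0,0,6],"angular":[0.002,0,0],"fingers":200}]'|grep -E 'eef|rot|force|open';python3 -m inch '[{"dp":[0,0,0.5],"angular":[0,0,0],"fingers":200},{"dp":[0,0,1],"angular":[0,0,0],"fingers":200},{"dp":[0,0,1],"angular":[0,0,0],"fingers":200}]'|grep -E 'eef|rot|force|open'
```

```text
eef_pos: [542.1, -23.5, 42.9]
tcp_rot: [-3.141, 0.0, 1.648]
contact_force: [-0.2, 0.7, -0.1]
opening: 0.399
eef_pos: [542.1, -23.6, 41.9]
tcp_rot: [-3.141, 0.0, 1.648]
contact_force: [-0.2, 0.2, -0.4]
opening: 0.394
```

```bash
python3 -m inch '[{"dp":[0,0,0.5],"angular":[0,0,0],"fingers":200},{"dp":[0,0,0.5],"angular":[0,0,0],"fingers":200}]'|grep -E 'eef|force';python3 -m inch '[{"dp":[0,0,0.5],"angular":[0,0,0],"fingers":200},{"dp":[0,0,0.5],"angular":[0,0,0],"fingers":200}]'|grep -E 'eef|force'
```

```text
eef_pos: [542.2, -23.6, 41.6]
contact_force: [-1.4, -0.6, 3.0]
eef_pos: [542.3, -23.6, 41.4]
contact_force: [-1.2, 0.3, 8.3]
```

Contact with the floor. I'll back off slightly and open to about 60 mm.

```bash
python3 -m inch '[{"dp":[0,0,-0.8],"angular":[0,0,0],"fingers":200},{"dp":[0,0,-0.8],"angular":[0,0,0],"fingers":80},{"dp":[0,0,-0.8],"angular":[0,0,0],"fingers":80},{"dp":[0,0,-0.8],"angular":[0,0,0],"fingers":80},{"dp":[0,0,-0.8],"angular":[0,0,0],"fingers":80},{"dp":[0,0,-0.8],"angular":[0,0,0],"fingers":80}]'|grep -E 'eef|force|open'; python3 -m inch '[{"dp":[0,0,-5],"angular":[0,0,0],"fingers":80},{"dp":[0,0,-15],"angular":[0,0,0],"fingers":80},{"dp":[0,0,-35],"angular":[0,0,0],"fingers":80},{"dp":[0,0,-60],"angular":[0,0,0],"fingers":80},{"dp":[0,0,-90],"angular":[0,0,0],"fingers":80},{"dp":[0,0,-120],"angular":[0,0,0],"fingers":80},{"dp":[0,0,-145],"angular":[0,0,0],"fingers":80},{"dp":[0,0,-160],"angular":[0,0,0],"fingers":80},{"dp":[0,0,-160],"angular":[0,0,0],"fingers":80},{"dp":[0,0,-160],"angular":[0,0,0],"fingers":80}]'|grep -E 'clo|eef|force|open'; python3 - <<'E'
from h import *
import pickle
st()
im,d,P=grab("wrist"); cv2.imwrite("pics/w5.png",im); pickle.dump((im,d,P),open("w5.pkl","wb"))
E
```

```text
eef_pos: [542.1, -23.6, 41.6]
contact_force: [-0.2, 0.4, -0.9]
opening: 0.686
clock: 13.33
eef_pos: [542.8, -23.6, 203.2]
contact_force: [-0.8, -0.2, -1.8]
opening: 0.688
t 13.33 [542.76 -23.57 203.2 ] [3.1397e+00 7.0000e-04 1.6480e+00] F [-0.77 -0.18 -1.84] op 0.688 case [  6.8   0.3 171. ] q [-0.05  0.26  1.84 -0.    1.05 -1.69]
```

View pics/w5.png

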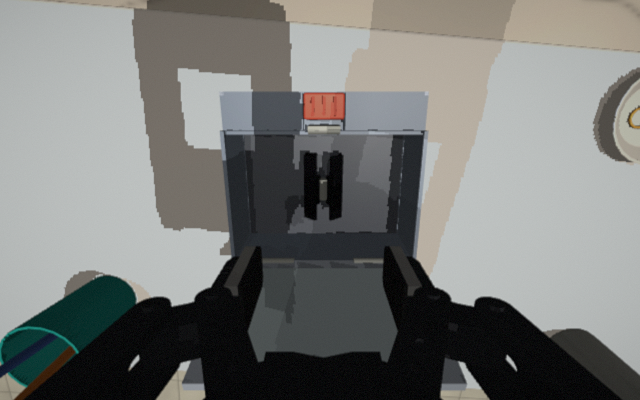

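The clip is standing in the hold at (323,185), with the lid open behind the fingers. Next I rise, close the fingers, and cross over the lid.

```bash
python3 -m inch '[{"dp":[0,0,-20],"angular":[0,0,0],"fingers":255},{"dp":[0,0,-45],"angular":[0,0,0],"fingers":255},{"dp":[0,0,-65],"angular":[0,0,0],"fingers":255},{"dp":[0,0,-75],"angular":[0,0,0],"fingers":255},{"dp":[0,15,-80],"angular":[0,0,0],"fingers":255},{"dp":[0,40,-80],"angular":[0,0,0],"fingers":255},{"dp":[0,65,-80],"angular":[0,0,0],"fingers":255},{"dp":[0,90,-80],"angular":[0,0,0],"fingers":255},{"dp":[0,108,-80],"angular":[0,0,0],"fingers":255},{"dp":[0,116,-80],"angular":[0,0,0],"fingers":255},{"dp":[0,118,-80],"angular":[0,0,0],"fingers":255},{"dp":[0,118,-80],"angular":[0,0,0],"fingers":255}]'|grep -E 'clo|eef|force|open'; python3 - <<'E'
from h import *
st(); togo(case(122,0,158),YAW+np.pi/2)
import pickle
im,d,P=grab("wrist"); cv2.imwrite("pics/w6.png",im); pickle.dump((im,d,P),open("w6.pkl","wb"))
print(proj(P,case(88,0,175)),proj(P,case(88,79,175)),proj(P,case(88,-79,175)))
E
```

```text
clock: 14.38
eef_pos: [659.3, -14.4, 280.3]
contact_force: [0.3, 0.9, -0.2]
opening: -0.003
t 14.38 [659.27 -14.4  280.3 ] [-3.1385e+00  1.0000e-04  1.6481e+00] F [ 0.35  0.86 -0.19] op -0.003 case [123.7   0.5 248.1] q [-0.02  0.37  1.5  -0.    1.28 -1.67]
dp [-0.5 -1.4 90.1] ang [-0.003   0.0001  0.0005]
[322.13375388 160.66577951] [437.08038846 160.69789255] [207.36879869 160.63371722]
```

View pics/w6.png

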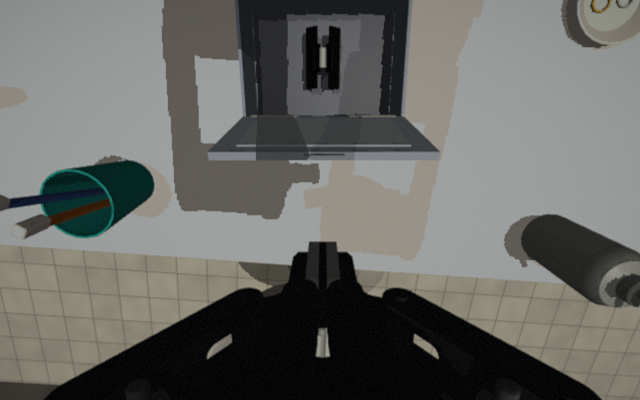

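The lid's edge is at rows 150–160, from (208,155) to (439,155), as predicted, and the clip is in the hold at (323,58). I'll go down behind the lid and work out the closing arc.

```bash
python3 -m inch '[{"dp":[0,0,20],"angular":[-0.003,0,0],"fingers":255},{"dp":[0,-1,45],"angular":[-0.003,0,0],"fingers":255},{"dp":[0,-1,65],"angular":[-0.003,0,0],"fingers":255},{"dp":[0,-1,80],"angular":[-0.003,0,0],"fingers":255},{"dp":[0,-1,88],"angular":[-0.003,0,0],"fingers":255},{"dp":[0,-1,90],"angular":[-0.003,0,0],"fingers":255},{"dp":[0,-1,90],"angular":[-0.003,0,0],"fingers":255}]'|grep -E 'clo|eef|force|open'; python3 - <<'E'
from h import *
st()
L=95;h=11
for a in (90,80,70,60,50,40,30,20,12,8,4,2,0):
    t=np.radians(a); print(a,round(66-L*np.cos(t)+3*np.sin(t)+h,1),round(69+L*np.sin(t)+3*np.cos(t),1))
E
```

```text
clock: 15.02
eef_pos: [658.3, -14.6, 191.7]
contact_force: [-0.1, -0.1, -0.3]
opening: 0.002
t 15.02 [658.32 -14.58 191.7 ] [3.1399e+00 3.0000e-04 1.6479e+00] F [-0.05 -0.13 -0.27] op 0.002 case [122.7   0.4 159.5] q [-0.02  0.44  1.59 -0.    1.11 -1.67]
90 80.0 164.0
80 63.5 163.1
70 47.3 159.3
60 32.1 152.8
50 18.2 143.7
40 6.2 132.4
30 -3.8 119.1
20 -11.2 104.3
12 -15.3 91.7
8 -16.7 85.2
4 -17.6 78.6
2 -17.8 75.3
0 -18.0 72.0
```

```bash
python3 -m inch '[{"dp":[0,-8,-1],"angular":[0,0,0],"fingers":255},{"dp":[0,-15,-2],"angular":[0,0,0],"fingers":255},{"dp":[0,-20,-2],"angular":[0,0,0],"fingers":255},{"dp":[0,-24,-3],"angular":[0,0,0],"fingers":255},{"dp":[0,-28,-3],"angular":[0,0,0],"fingers":255},{"dp":[0,-32,-4],"angular":[0,0,0],"fingers":255},{"dp":[0,-36,-4],"angular":[0,0,0],"fingers":255},{"dp":[0,-40,-4],"angular":[0,0,0],"fingers":255},{"dp":[0,-43,-4.5],"angular":[0,0,0],"fingers":255}]'|grep -E 'clo|eef|force'; python3 - <<'E'
from h import *
st()
E
```

```text
clock: 15.77
eef_pos: [615.5, -17.9, 195.9]
contact_force: [0.9, -0.2, 0.1]
t 15.77 [615.51 -17.86 195.94] [3.1396e+00 3.0000e-04 1.6480e+00] F [ 0.88 -0.15  0.14] op -0.001 case [ 79.8   0.4 163.7] q [-0.03  0.37  1.69 -0.    1.08 -1.68]
```

```bash
python3 -m inch '[{"dp":[0,-5,0],"angular":[0,0,0],"fingers":255},{"dp":[0,-10,0.2],"angular":[0,0,0],"fingers":255},{"dp":[0,-16,0.6],"angular":[0,0,0],"fingers":255},{"dp":[0,-20,1.2],"angular":[0,0,0],"fingers":255},{"dp":[0,-25,2.2],"angular":[0,0,0],"fingers":255},{"dp":[0,-29,3.3],"angular":[0,0,0],"fingers":255},{"dp":[0,-32.5,4.4],"angular":[0,0,0],"fingers":255},{"dp":[0,-37,6],"angular":[0,0,0],"fingers":255},{"dp":[0,-41,7.8],"angular":[0,0,0],"fingers":255},{"dp":[0,-45,9.5],"angular":[0,0,0],"fingers":255},{"dp":[0,-47.7,10.9],"angular":[0,0,0],"fingers":255}]'|grep -E 'clo|eef|force'; python3 - <<'E'
from h import *
st()
im,d,P=grab("scene"); c=im[120:280,230:430]; cv2.imwrite("pics/s3.png",cv2.resize(c,None,fx=3,fy=3))
E
```

```text
clock: 16.68
eef_pos: [567.8, -21.5, 184.7]
contact_force: [0.1, -0.4, -0.0]
t 16.68 [567.84 -21.55 184.71] [3.1398e+00 3.0000e-04 1.6479e+00] F [ 0.07 -0.37 -0.02] op -0.004 case [ 32.    0.4 152.5] q [-0.04  0.31  1.8  -0.    1.02 -1.69]
```

View pics/s3.png

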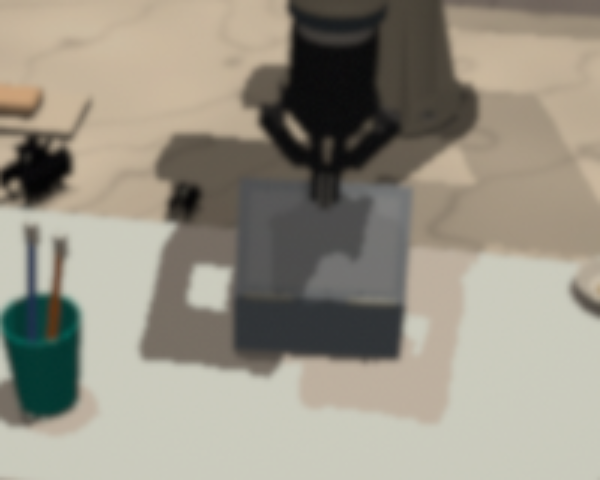

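The finger is on the lid near its front edge at (325,195), and the lid is half down. Continuing along the arc.

```bash
python3 -m inch '[{"dp":[0,-5,2.8],"angular":[0,0,0],"fingers":255},{"dp":[0,-9.5,5.6],"angular":[0,0,0],"fingers":255},{"dp":[0,-13.8,8.8],"angular":[0,0,0],"fingers":255},{"dp":[0,-18,12.4],"angular":[0,0,0],"fingers":255},{"dp":[0,-22,16.2],"angular":[0,0,0],"fingers":255},{"dp":[0,-25.8,20.1],"angular":[0,0,0],"fingers":255},{"dp":[0,-29.5,24.5],"angular":[0,0,0],"fingers":255},{"dp":[0,-32.8,29],"angular":[0,0,0],"fingers":255},{"dp":[0,-35.8,33.4],"angular":[0,0,0],"fingers":255},{"dp":[0,-38.5,38],"angular":[0,0,0],"fingers":255},{"dp":[0,-41,43],"angular":[0,0,0],"fingers":255},{"dp":[0,-43.2,48],"angular":[0,0,0],"fingers":255}]'|grep -E 'clo|eef|force'; python3 - <<'E'
from h import *
st()
E
```

```text
clock: 17.73
eef_pos: [525.2, -24.9, 136.4]
contact_force: [-1.2, -0.1, 1.3]
t 17.73 [525.18 -24.86 136.36] [3.1396e+00 3.0000e-04 1.6480e+00] F [-1.19 -0.12  1.32] op 0.001 case [-10.8   0.4 104.2] q [-0.05  0.32  1.93 -0.    0.89 -1.7 ]
```

```bash
python3 -m inch '[{"dp":[0,-2,4],"angular":[0,0,0],"fingers":255},{"dp":[0,-3.5,8],"angular":[0,0,0],"fingers":255},{"dp":[0,-4.5,12.5],"angular":[0,0,0],"fingers":255},{"dp":[0,-5.3,16],"angular":[0,0,0],"fingers":255},{"dp":[0,-5.9,19],"angular":[0,0,0],"fingers":255},{"dp":[0,-6.5,22],"angular":[0,0,0],"fingers":255},{"dp":[0,-6.7,24],"angular":[0,0,0],"fingers":255},{"dp":[0,-6.7,24],"angular":[0,0,0],"fingers":255}]'|grep -E 'clo|eef|force'; python3 - <<'E'
from h import *
st()
E
```

```text
clock: 18.4
eef_pos: [518.7, -25.4, 112.5]
contact_force: [-0.7, -0.3, 1.2]
t 18.4 [518.74 -25.38 112.51] [3.1397e+00 3.0000e-04 1.6480e+00] F [-0.72 -0.35  1.24] op 0.004 case [-17.3   0.4  80.3] q [-0.05  0.34  1.96 -0.    0.84 -1.7 ]
```

```bash
for i in 1 2; do python3 -m inch '[{"dp":[0,0,0.5],"angular":[0,0,0],"fingers":255},{"dp":[0,0,1],"angular":[0,0,0],"fingers":255},{"dp":[0,0,1],"angular":[0,0,0],"fingers":255}]'|grep -E 'eef|force'; done
```

```text
eef_pos: [518.9, -25.4, 111.9]
contact_force: [0.0, -1.0, 1.0]
eef_pos: [518.9, -25.4, 110.9]
contact_force: [-0.2, -0.9, 0.3]
```

```bash
python3 -m inch '[{"dp":[0,0,0.5],"angular":[0,0,0],"fingers":255},{"dp":[0,0,0.5],"angular":[0,0,0],"fingers":255}]'|grep -E 'eef|force'; python3 -m inch '[{"dp":[0,0,0.5],"angular":[0,0,0],"fingers":255},{"dp":[0,0,0.5],"angular":[0,0,0],"fingers":255}]'|grep -E 'eef|force'
```

```text
eef_pos: [518.9, -25.4, 110.4]
contact_force: [-1.4, -0.3, 2.7]
eef_pos: [518.8, -25.4, 109.9]
contact_force: [-1.6, -0.1, 2.9]
```

```bash
python3 -m inch '[{"dp":[0,0,0.5],"angular":[0,0,0],"fingers":255},{"dp":[0,0,0.5],"angular":[0,0,0],"fingers":255}]'|grep -E 'eef|force'; python3 -m inch '[{"dp":[0,0,0.5],"angular":[0,0,0],"fingers":255},{"dp":[0,0,0.5],"angular":[0,0,0],"fingers":255}]'|grep -E 'eef|force'
```

```text
eef_pos: [518.8, -25.4, 109.4]
contact_force: [-1.7, -0.2, 3.7]
eef_pos: [518.8, -25.4, 108.9]
contact_force: [-1.9, -0.7, 4.3]
```

```bash
python3 -m inch '[{"dp":[0,0,0.5],"angular":[0,0,0],"fingers":255},{"dp":[0,0,0.5],"angular":[0,0,0],"fingers":255}]'|grep -E 'eef|force'; python3 -m inch '[{"dp":[0,0,0.4],"angular":[0,0,0],"fingers":255},{"dp":[0,0,0.4],"angular":[0,0,0],"fingers":255}]'|grep -E 'eef|force'
```

```text
eef_pos: [518.7, -25.4, 108.4]
contact_force: [-1.9, -0.5, 5.3]
eef_pos: [518.7, -25.4, 108.0]
contact_force: [-3.2, -0.9, 4.9]
```

```bash
python3 -m inch '[{"dp":[0,0,0.4],"angular":[0,0,0],"fingers":255},{"dp":[0,0,0.4],"angular":[0,0,0],"fingers":255}]'|grep -E 'eef|force'; python3 -m inch '[{"dp":[0,0,0.4],"angular":[0,0,0],"fingers":255},{"dp":[0,0,0.4],"angular":[0,0,0],"fingers":255}]'|grep -E 'eef|force'
```

```text
eef_pos: [518.7, -25.4, 107.6]
contact_force: [-2.8, 0.3, 5.7]
eef_pos: [518.7, -25.4, 107.2]
contact_force: [-2.6, -0.9, 5.9]
```

```bash
python3 -m inch '[{"dp":[0,0,0.4],"angular":[0,0,0],"fingers":255},{"dp":[0,0,0.4],"angular":[0,0,0],"fingers":255}]'|grep -E 'eef|force'; python3 -m inch '[{"dp":[0,0,0.4],"angular":[0,0,0],"fingers":255},{"dp":[0,0,0.4],"angular":[0,0,0],"fingers":255}]'|grep -E 'eef|force'
```

```text
eef_pos: [518.6, -25.4, 106.8]
contact_force: [-3.2, 0.2, 5.7]
eef_pos: [519.0, -25.3, 106.3]
contact_force: [-0.3, 0.5, 0.0]
```

The force dropped from 5.7 N to 0, so the latch snapped. I'll lift off and check.

```bash
python3 -m inch '[{"dp":[0,0,-1],"angular":[0,0,0],"fingers":255},{"dp":[0,0,-3],"angular":[0,0,0],"fingers":255},{"dp":[0,0,-8],"angular":[0,0,0],"fingers":255},{"dp":[0,0,-20],"angular":[0,0,0],"fingers":255},{"dp":[0,0,-40],"angular":[0,0,0],"fingers":255},{"dp":[0,0,-70],"angular":[0,0,0],"fingers":255},{"dp":[0,0,-100],"angular":[0,0,0],"fingers":255},{"dp":[0,-20,-130],"angular":[0,0,0],"fingers":255},{"dp":[0,-50,-140],"angular":[0,0,0],"fingers":255},{"dp":[0,-85,-140],"angular":[0,0,0],"fingers":255},{"dp":[0,-110,-140],"angular":[0,0,0],"fingers":255},{"dp":[0,-120,-140],"angular":[0,0,0],"fingers":255}]'|grep -E 'clo|eef|force'; python3 - <<'E'
from h import *
import pickle
im,d,P=grab("scene"); cv2.imwrite("pics/s4.png",cv2.resize(im[120:280,230:430],None,fx=3,fy=3)); st()
im,d,P=grab("wrist"); cv2.imwrite("pics/w7.png",im); pickle.dump((im,d,P),open("w7.pkl","wb"))
E
```

```text
clock: 21.57
eef_pos: [395.7, -34.6, 246.4]
contact_force: [0.0, 0.6, 0.1]
t 21.62 [395.71 -34.66 246.35] [3.1402e+00 3.0000e-04 1.6478e+00] F [-1.05 -0.35 -0.46] op 0.003 case [-140.7    0.5  214.1] q [-0.09 -0.03  2.07 -0.    1.11 -1.74]
```

View pics/s4.png

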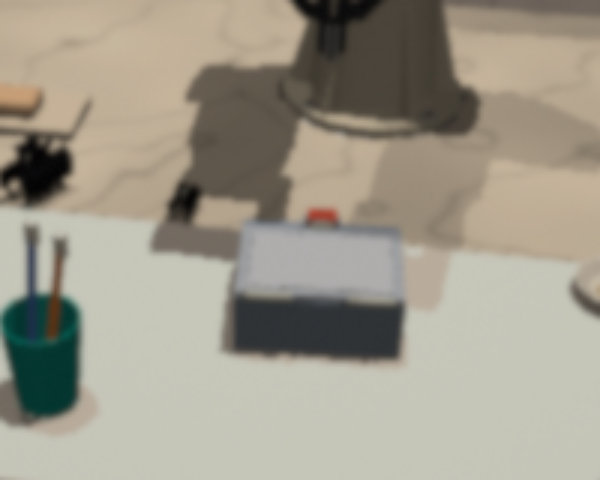

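View pics/w7.png

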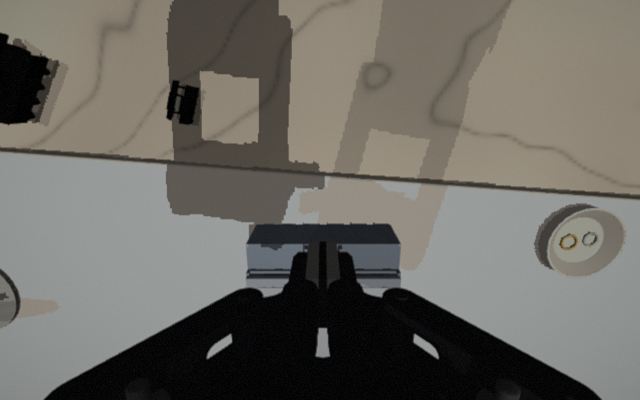

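The scene view shows the lid flat on the case with the button at (322,216). I'll compare the lid and case position with the first scene picture.

```bash
python3 - <<'E'
from h import *
import pickle
im0,d0,P=pickle.load(open("scene0.pkl","rb")); im,d,P1=grab("scene")
for n,D in (("before",d0),("after",d)):
    X=np.array([unproj(P,x,y,D[y,x]) for y in range(185,245) for x in range(300,372) if D[y,x]>0])
    f=(abs(X[:,0]-533)<95)&(abs(X[:,1]+24)<100)
    s=X[f&(X[:,2]>92)&(X[:,2]<118)]
    A=np.c_[s[:,:2],np.ones(len(s))]; co=np.linalg.lstsq(A,s[:,2],rcond=None)[0]
    print(n,len(s),cv2.minAreaRect(s[:,:2].astype(np.float32)),np.median(s[:,2]).round(1),"tilt",co[:2].round(4),X[f][:,2].max().round(1))
df=np.abs(im.astype(int)-im0).max(2)>60; df[:180]=0
print("diff bbox count",df.sum()); print("case region diff",df[185:245,300:372].sum())
for n,(a,b,c,e) in dict(pump=(435,230,485,300),cup=(225,195,262,262),dish=(415,200,456,230),mirror=(140,138,210,235)).items(): print(n,df[b:e,a:c].sum())
st()
E
```

```text
before 1537 ((535.8616943359375, -22.158103942871094), (145.50714111328125, 159.83876037597656), 4.469070911407471) 104.9 tilt [-0.0298 -0.0006] 113.1
after 1538 ((534.5339965820312, -22.27149200439453), (147.7169189453125, 159.89456176757812), 4.540493011474609) 104.9 tilt [-0.0323 -0.0031] 112.2
diff bbox count 720
case region diff 133
pump 0
cup 195
dish 0
mirror 0
t 21.72 [399.54 -34.67 246.79] [3.1373e+00 6.0000e-04 1.6477e+00] F [0.12 0.33 0.22] op 0.001 case [-1.368e+02  2.000e-01  2.146e+02] q [-0.09 -0.03  2.06  0.    1.11 -1.74]
```

```bash
python3 - <<'E'
from rig import sign_off
print(sign_off())
E
```

```text
the job is handed in; nothing more can be done
None
```

The middle-sized black clip is in the case and the lid is latched shut. I handed the job in at about 22 s.

- **Opening:** I pressed the button until the lid sprang fully open. The reading was 4 N or less until the button met its stop, where it reached 6.8 N.
- **Clip:** I gripped it across its flat sides and stood it on the floor of the hold. The wrist camera showed it upright inside. The set-down force peaked at about 8 N.
- **Closing:** I followed the lid down from behind and pressed near its front edge. The vertical force peaked at 5.9 N and dropped to 0 as the latch snapped. The lid stayed down after I lifted off.

**Last checks:**
- **Lid:** it is as flat and as high as at the start (median height 104.9 mm both times).
- **Case:** it matches its first position to about 1.3 mm and 0.1°, within measurement error.
- **Pump, dish and mirror:** the pictures show no change. The scene picture does differ around the cup, most likely because the clip that stood behind it is gone. I did not check the cup separately, but the arm never went near it.
- **Still to note:** I did not see the clip again after the lid closed, and forces were read only at the end of each move, so brief peaks in between would not show.

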